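Fish the dropped thumb nut from under the scroll saw

TASK

The brass thumb nut of the blade clamp has dropped under the scroll saw's table: take the orange-handled pull hook and draw the nut out with it onto the open bench, without reaching under the table with the fingers to touch it. Lay the hook down flat on the bench, clear of the saw's table, then pick the nut up and stand it upright in the empty pocket of the blue parts tray. Leave the parts already in the tray in their pockets and do not shift or knock over anything else.

Things in the scene. Friction and masses are not known exactly. Their poses are not given: they have to be found in the camera images.
- saw: green bench scroll saw, fixed. Origin on the bench below its saw table, 30 from the blade towards the column; x away from the table's robot-side long edge, y along the table to the column, z up. Table 250 (x -125 to 125) by 280 (y -115 to 165), underside 190 and top 206 above the bench. A lower arm 34 wide lies along y at x = 0 from the column to y = -35, its underside 86 up. Upper arm, blade and column stand up to 375
- saw_edge (a point): point of the robot-side edge of the saw table at y = 0 of saw, 198 above the bench; axes as the saw's. Under the table the bench is open from this side: the far side rail begins 230 behind the edge, the front foot (x 108 to 168, y -125 to -75 from saw) and the rear base casting (y over 215) stand at the ends. All sizes in this list are in mm
- nut_center (a point): centre of the dropped thumb nut: upright knurled brass cylinder, 34 diameter, 30 tall, about 0.13 kg. It starts standing on the bench under the saw table, 95 to 145 behind the table's robot-side edge; z is its axis
- hook_grip (a point): centre of the pull hook's orange handle, 110 long (x), 26 wide (y), 46 high, z up; 23 above the tool's underside. A plywood shank 14 wide, 12 thick, flush below with the handle, runs from it along +x, centred on y = 0; at its end is the cross bar (see hook_mouth). About 0.14 kg, balanced 25 to 40 ahead of this point; starts flat on the bench, pointing roughly at the saw
- hook_mouth (a point): inner corner of the hook, 246 ahead (x) and 24 aside (+y) of hook_grip, 6 above the underside: where the nut's axis sits when nested against shank and bar. The bar, 14 wide and 12 thick, goes from the shank's end to the +y side, leaning back 15 degrees to the handle: outermost x = 281, tip y = 51 from hook_grip. Axes as the handle's
- tray: blue parts tray fixed on the bench, 140 x 140, walls 12 high and 4 thick, floor 4 thick, four pockets 64 square. Origin under its centre, x and y along its walls; pocket centres at (+-34, +-34)
- pocket (a point): centre of the floor of the empty pocket of the tray (at +34, +34 in the tray's frame, 4 above the bench); axes as the tray's. The other three pockets hold the other parts
- clamp_block: loose steel block 26 x 20 x 14 high in a pocket of the tray; origin at its underside
- collar: loose dark ring 26 diameter, 10 high in a pocket of the tray; origin at its underside
- cap_bolt: loose short bolt standing on its head, 24 diameter, 18 high, in a pocket of the tray; origin at its underside
- oiler: small yellow oil bottle, 30 diameter, 62 tall, loose, standing under the saw table just behind the robot-side edge, often in front of the nut; tips easily; origin at its underside
- offcut: loose plywood offcut 50 x 35 x 18 high on the bench under the saw table's column end; origin at its underside
- foam_block: loose white foam block 70 x 60, up to 71 high; origin at its underside
- tape: loose tape measure, 64 x 34 x 58 high; origin at its underside
- glue: loose white glue bottle, 68 diameter, 170 tall; origin at its underside
- tin: loose tin with a blue band, 90 diameter, 110 tall; origin at its underside
- spray: loose spray can with a red band, 52 diameter, 180 tall; origin at its underside
- square: loose try square lying flat, wooden stock 90 x 18 x 16 high, steel blade reaching 110 to its +y side; origin under the stock's centre
Mind the look-alikes: they are no part of the job. There is more than one size of the clamp_block; the one meant has the size given above.

How it is judged:
By the outcome, as a careful person would: the job done as asked, in the order asked, and still so for the second after the job is handed in, with the robot touching nothing.
It also fails if it takes over 64 s, if anything falls off the work surface, if the arm or the gripper's body presses on something with over 40 N, if the wrist force passes 120 N, or if a joint passes its speed limit or range.

ROBOT

A 7-joint arm with a two-finger parallel gripper is mounted at the origin on the work surface. World frame = base frame: x ahead of the robot, y to its left, z up, the work surface at z = 0. Lengths are in m, angles in rad, forces in N, time in s.
With the tool pointing down it reaches from about 0.425 to 0.975 m from the base axis. Payload 16.7 kg.
Tool frame: the origin (TCP) lies midway between the tips of the shut fingers; the grasp point (between the pads) lies 19 mm behind it; x points along the fingers, y is the direction in which the jaws open and shut, and the axes are right-handed (so a half turn about x gives the same grasp; the last joint's range is limited). The gripper opens to 85 mm and grips with 20 to 120 N. Pads are 22 mm wide; open, the fingers measure 114 mm over their backs; the gripper's body (76 mm by 85 mm) begins 54 mm behind the grasp point. The pads swing forward as they close: fully open they stand 13 mm farther back than shut.
Start: joints at [1.079, 0.426, 0.074, 1.606, -0.034, 1.111, -0.067], TCP at [0.227, -0.636, 0.231] pointing down, gripper open.
Joint ranges: [-2.85, 2.85], [-0.5, 2.14], [-1.23, 1.37], [0.21, 2.46], [-1.02, 4.16], [0.16, 2.05], [-2.73, 2.73]. Speed limits (rad/s): [1.89, 1.89, 2.39, 2.39, 3.01, 3.01, 3.01].

INTERFACE

Orientations are given as a unit quaternion [x, y, z, w].
In Python, from station import * gives the robot as it stands.
- The arm moves only by the tool servo_tool, never from a script. Its argument "motion" is a list of rows, each a list of 4 numbers: the shift along the tool's x, y, z in mm, then the turn about the tool's x in degrees. A call has 1 to 8 rows; each row is the pose to reach, as a shift and turn from the pose commanded when the call began, along the tool's axes at that moment; what a row does not reach only later rows make up. A row lasts 1/12 s, in which the tool goes at most 41.7 mm and 7.16 degrees, less where a joint would pass 70% of its speed; a pose out of reach is approached as far as the arm can. A call with a gripper value outside its range is refused whole. "claw" is the closure, from 0 (fully open) to 1 (shut), set as the call begins (left out, the last holds). The fingers move at their own pace and stop on an object; "newtons" is the grip in N (left out, the last holds). Time passes only in rows, so rows that repeat a pose let the fingers close. It gives the time, the measured TCP pose, the force and the opening at its end, in the units of the state.
- read_state(): the state, without advancing time (a new reading comes with each control period).
- grab_frame(name): name is "side" or "top"; returns a dict with "img" (384x512x3 uint8, red, green, blue), "range_z" (384x512 float32, m along the optical axis (not along the pixel's ray), 0 where there is no reading), "mtx" (3x3 intrinsics, pixels), "R" (3x3) and "t" (3): a world point X has camera coordinates R X + t. Camera axes: x right, y down, z forward; pixel columns grow to the right and rows downward; lengths in m; the calibration is good to about 2 mm. A picture is of the moment at which its call begins.
- job_done(): hands the job in, once; it reports no verdict.
Trained networks look in the newest picture that a camera, given by its name, has taken for a name from the list of things; names that differ only in an ending like _2 or _b are one class to them, and where a whole thing is asked for, a point or a joint stands for the part that bears it (a point fixed in the world has none). Each returns a list of dicts, best first, with "score" (0 to 1); they miss things now and then, are a little off and sometimes report something else, mostly with a low value. They report only what shows in the picture. A call takes as long as a camera call. They do not tell look-alikes from the thing itself.
- search_frame(camera, name): "rect" ([left, top, right, bottom] as shares, 0 to 1, of the picture: columns of its width, rows of its height, round what is visible of it).
- masks_of(camera, name): "pixels" (384x512 bool, what is visible of it) and "rect" ([left, top, right, bottom] as shares, 0 to 1, of the picture: columns of its width, rows of its height, round what is visible of it).
- place_of(camera, name): "at" ([column, row] as shares, 0 to 1, of the picture: columns of its width, rows of its height: a listed point, or the origin of a listed thing).
The state is a dict: "t": time; "joint_positions": joint angles; "qvel": joint speeds; "tau": joint torques, N m; "tool_pos": TCP position; "ee_rot": TCP orientation; "contact_force": force on the tool from outside, world axes, zero at the start; "wrist_torque": the same for the moment, N m; "opening": finger opening in m.
Only numpy, scipy, OpenCV 4.12 (cv2) and the standard library are available. Lean on these libraries where they do the work, as an engineer would, in place of code of your own. Each camera call takes 0.05 s, during which the arm holds its last target.

## Working session

There is one attempt and no reset: what is moved stays moved. The work goes in short steps, Python scripts to look and compute and a tool call to move; the robot and the scene stay as the last step left them, time stands still between calls to the robot, and variables do not carry over. Pictures are saved under pics/ and viewed, and the job is handed in when it is done.

Besides the shell and the picture viewer there is one more tool, called after "Call:" as name(argument=value, ...) on one line, values as JSON. servo_tool: Moves the arm, as the interface text tells. Its arguments: {"type":"object","properties":{"motion":{"type":"array"},"claw":{"type":"number"},"newtons":{"type":"number"}},"required":["motion"]}

```bash
ls; mkdir -p pics; python3 - <<'E'
from station import *
import cv2,numpy as np
s=read_state();print(s)
for n in("side","top"):
    f=grab_frame(n)
    cv2.imwrite(f"pics/{n}0.png",cv2.resize(f["img"][:,:,::-1],(800,600)))
    print(n,f["mtx"],f["R"],f["t"])
E
```

```text
pics
{'t': 0.0, 'joint_positions': array([ 1.0785097 ,  0.42675828,  0.07386602,  1.60663857, -0.03410649,
        1.11077931, -0.06713447]), 'qvel': array([-2.69633815e-04, -9.30215033e-04, -1.77567275e-03,  9.91812268e-04,
       -9.13608948e-04, -1.04029974e-03, -8.20678802e-05]), 'tau': array([-1.66490485e-03, -9.49828935e+01,  3.75940427e+00, -4.63514793e+01,
        1.91138266e-02,  1.02475961e-02, -9.72264786e-06]), 'tool_pos': array([ 0.22669914, -0.63534741,  0.23057959]), 'ee_rot': array([-0.69663655, -0.12102534,  0.69686588, -0.12011802]), 'contact_force': array([-0.51057838, -0.09067854, -0.24622359]), 'wrist_torque': array([ 0.05795494, -0.00980421, -0.02990193]), 'opening': 0.08527282864650436}
side [[405.8227545    0.         256.64473024]
 [  0.         405.8227545  202.31095166]
 [  0.           0.           1.        ]] [[ 0.99618119 -0.08585689  0.01586293]
 [-0.04436362 -0.65423464 -0.75498934]
 [ 0.07519912  0.75140244 -0.65554517]] [-0.52818798  0.11867648  1.1622386 ]
top [[371.26838506   0.         254.27046682]
 [  0.         371.26838506 186.1113916 ]
 [  0.           0.           1.        ]] [[-0.00671133 -0.99973842 -0.0218645 ]
 [-0.99442345  0.00897374 -0.10507844]
 [ 0.10524716  0.02103735 -0.99422355]] [-0.03392653  0.53514188  1.14947023]
```

View pics/side0.png

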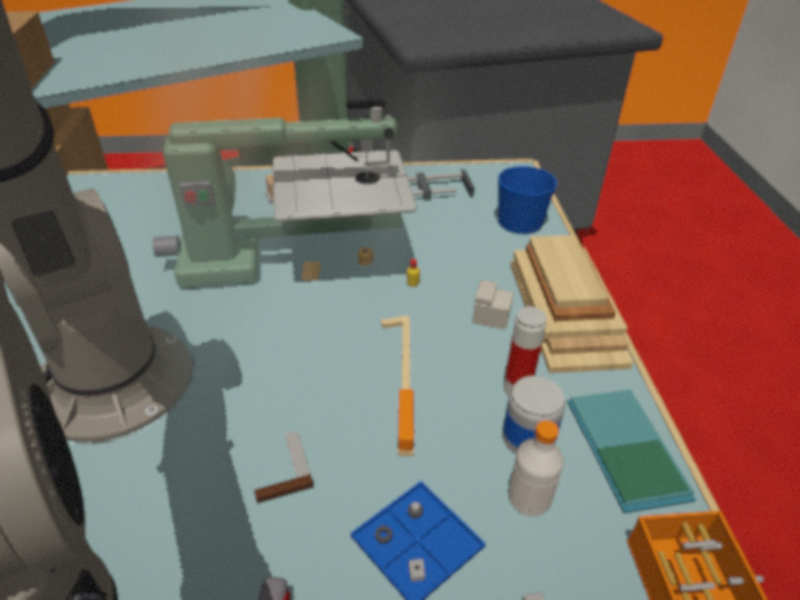

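View pics/top0.png

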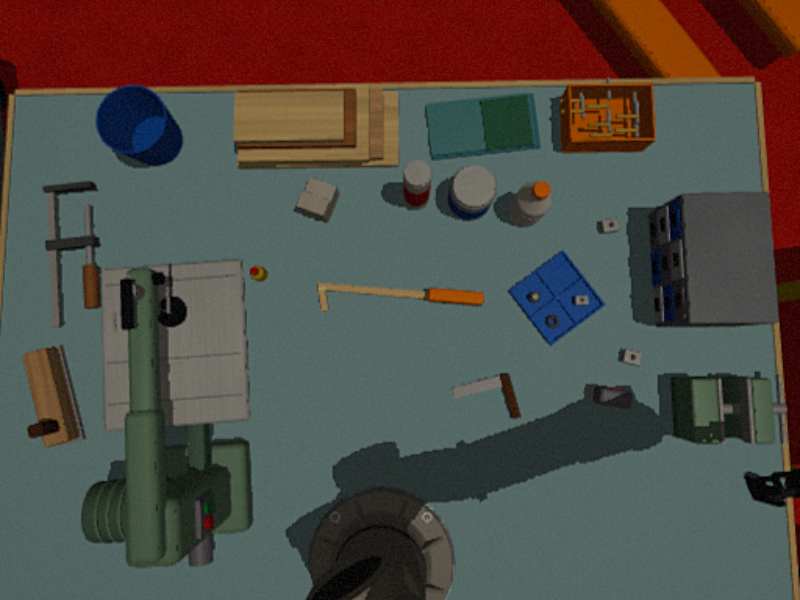

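```bash
cat > h.py <<'E'
from station import *
import cv2,numpy as np
from scipy.spatial.transform import Rotation as Ro
def ray(f,px,z):
    """pixel (col,row) -> world at height z"""
    K=f["mtx"];R=f["R"];t=f["t"]
    d=R.T@np.linalg.inv(K)@np.array([px[0],px[1],1.]); c=-R.T@t
    return c+d*(z-c[2])/d[2]
def pt(f,uv,z): return ray(f,(uv[0]*512,uv[1]*384),z)
def cloud(f,mask=None):
    K=f["mtx"];v,u=np.nonzero((f["range_z"]>0)&(mask if mask is not None else True))
    Z=f["range_z"][v,u]; X=np.c_[(u-K[0,2])/K[0,0]*Z,(v-K[1,2])/K[1,1]*Z,Z]
    return (X-f["t"])@f["R"]
def proj(f,X):
    x=f["mtx"]@(f["R"]@np.asarray(X)+f["t"]); return x[:2]/x[2]
E
python3 - <<'E'
from h import *
np.set_printoptions(precision=4,suppress=True)
hz=dict(saw_edge=.198,nut_center=.015,hook_grip=.023,hook_mouth=.006,tray=0,pocket=.004,clamp_block=.004,collar=.004,cap_bolt=.004,oiler=0,offcut=0,foam_block=0,tape=0,square=0,saw=0,spray=0,tin=0,glue=0)
for c in("side","top"):
    f=grab_frame(c)
    for n,z in hz.items():
        for r in place_of(c,n)[:3]:
            if r["score"]>.2: print(c,n,round(r["score"],2),np.array(r["at"])*[800,600],pt(f,r["at"],z)[:2])
    for n in("hook_grip","nut_center","oiler"):
        m=masks_of(c,n)
        if m:
            P=cloud(f,m[0]["pixels"]);print(c,n,m[0]["score"],np.median(P,0),np.percentile(P,2,0),np.percentile(P,98,0))
E
```

```text
side saw_edge 0.75 [361.84 212.82] [0.47   0.2299]
side saw_edge 0.72 [527.36 495.3 ] [ 0.6437 -0.421 ]
side nut_center 0.63 [361.6 258.3] [0.469  0.3326]
side hook_grip 0.72 [407.04 421.56] [ 0.5269 -0.1533]
side hook_grip 0.34 [284.72 490.62] [ 0.3284 -0.2738]
side hook_mouth 0.69 [380.32 535.44] [ 0.4695 -0.3496]
side hook_mouth 0.62 [394.72 327.84] [0.5263 0.1027]
side hook_mouth 0.45 [420.16 572.16] [ 0.5218 -0.4099]
side tray 0.57 [421.12 537.96] [ 0.5294 -0.3548]
side pocket 0.81 [451.12 542.34] [ 0.572  -0.3673]
side pocket 0.36 [526.08 497.04] [ 0.6995 -0.3008]
side clamp_block 0.71 [413.12 571.56] [ 0.5122 -0.4073]
side collar 0.64 [382.64 535.14] [ 0.473  -0.3482]
side collar 0.43 [411.68 283.92] [0.5747 0.2455]
side collar 0.37 [421.6  571.74] [ 0.524  -0.4085]
side cap_bolt 0.57 [415.12 573.6 ] [ 0.5147 -0.4105]
side cap_bolt 0.47 [410.96 506.7 ] [ 0.5192 -0.3041]
side oiler 0.47 [412.8 285.3] [0.5773 0.2455]
side oiler 0.29 [403.6  424.68] [ 0.5226 -0.1408]
side offcut 0.71 [402.16 420.  ] [ 0.521  -0.1303]
side offcut 0.56 [310.96 277.8 ] [0.3547 0.2871]
side tape 0.47
[... 1289 characters left out ...]
300.96] [ 0.5152 -0.1584]
top cap_bolt 0.45 [529.36 291.24] [ 0.534  -0.3098]
top oiler 0.51 [264.56 271.38] [0.5812 0.2404]
top foam_block 0.64 [319.36 204.84] [0.7223 0.1263]
top tape 0.75 [604.96 388.26] [ 0.3355 -0.457 ]
top square 0.73 [508.88 396.42] [ 0.3202 -0.2627]
top square 0.57 [576.88 296.88] [ 0.5219 -0.4077]
top spray 0.76 [419.68 204.66] [ 0.7201 -0.086 ]
top tin 0.75 [470.64 201.24] [ 0.7261 -0.1933]
top tin 0.48 [245.04 326.7 ] [0.4657 0.2791]
top glue 0.68 [528.32 212.64] [ 0.7001 -0.3135]
top hook_grip 0.83 [ 0.5287 -0.0802  0.0142] [ 0.5043 -0.205   0.0036] [0.5483 0.1209 0.0494]
top oiler 0.29 [ 0.6886 -0.2928  0.1153] [ 0.6682 -0.3275  0.0174] [ 0.7239 -0.27    0.1718]
```

```bash
cat >> h.py <<'E'
def hookfit(c,f):
    hsv=cv2.cvtColor(f["img"],cv2.COLOR_RGB2HSV)
    m=(cv2.inRange(hsv,(5,200,120),(16,255,255))>0)
    P=cloud(f,m); return P
E
python3 - <<'E'
from h import *
np.set_printoptions(precision=4,suppress=True)
s=read_state();print(Ro.from_quat(s["ee_rot"]).as_matrix())
for c in("side","top"):
    f=grab_frame(c); m=masks_of(c,"hook_grip")[0]["pixels"]
    P=cloud(f,m)
    top=P[P[:,2]>.038]; q=(top[:,:2].min(0)+top[:,:2].max(0))/2
    rc=cv2.minAreaRect(top[:,:2].astype(np.float32)*1000); print(c,"handle rect",rc,top[:,2].mean())
    sh=P[(P[:,2]<.02)&(P[:,1]>-.08)&(P[:,1]<.09)&(P[:,2]>.006)]; k=np.polyfit(sh[:,1],sh[:,0],1);print("shank x at y=-.155,0,.1",np.polyval(k,[-.155,0,.1]),"slope",k[0])
    b=P[(P[:,1]>.08)&(P[:,2]>.006)];print("bar ext",b.min(0),b.max(0))
f=grab_frame("side");m=masks_of("side","nut_center")[0]["pixels"];P=cloud(f,m)
t=P[(P[:,2]>.027)&(P[:,2]<.034)];print("nut top",np.percentile(t,3,0),np.percentile(t,97,0));t=P[(P[:,2]>.006)&(P[:,2]<.024)];print("nut side",np.percentile(t,3,0),np.percentile(t,97,0))
f=grab_frame("top");P=cloud(f);e=P[(abs(P[:,2]-.206)<.006)&(P[:,0]>.3)&(P[:,0]<.65)&(P[:,1]<.5)&(P[:,1]>.15)]
for x in (.35,.42,.5,.55,.6):
    w=e[abs(e[:,0]-x)<.01];print(x,w[:,1].min() if len(w) else 0)
E
```

```text
[[ 0.      0.336  -0.9419]
 [ 0.     -0.9419 -0.336 ]
 [-1.     -0.     -0.    ]]
side handle rect ((523.8881225585938, -153.4058837890625), (111.75851440429688, 23.26306915283203), 84.36573791503906) 0.046733971615156564
shank x at y=-.155,0,.1 [0.5217 0.5371 0.5471] slope 0.0994187469862039
bar ext [0.5026 0.0822 0.0063] [0.554  0.1296 0.0166]
top handle rect ((521.8472900390625, -154.89999389648438), (108.92282104492188, 26.128345489501953), 84.7354736328125) 0.045674034575353725
shank x at y=-.155,0,.1 [0.5216 0.5361 0.5455] slope 0.09350624379103273
bar ext [0.4966 0.0822 0.0062] [0.5517 0.1249 0.017 ]
nut top [0.4616 0.3203 0.0278] [0.4917 0.3526 0.0328]
nut side [0.4609 0.3187 0.008 ] [0.4923 0.3343 0.0236]
0.35 0.21357954810465757
0.42 0.2199245471925446
0.5 0.2242205745171968
0.55 0.2285109628017996
0.6 0
```

Call:
servo_tool(motion=[[10,-40,-50,-7],[20,-80,-100,-14],[30,-120,-150,-21],[40,-150,-187,-28],[50,-180,-224,-35],[60,-210,-261,-42],[70,-240,-298,-49],[80,-265,-330,-56]], claw=0, newtons=40)

```text
t: 3.32
tool_pos: [0.3993, -0.3547, 0.1719]
ee_rot: [0.557, 0.435, -0.557, 0.436]
contact_force: [1.5, -1.8, -0.2]
opening: 0.0854
```

```bash
cat > mv.py <<'E'
import sys
from h import *
np.set_printoptions(precision=4,suppress=True)
s=read_state();R=Ro.from_quat(s["ee_rot"]).as_matrix();p=s["tool_pos"]
print("t",s["t"],"pos",p,"F",s["contact_force"],"open",s["opening"])
yaw=np.degrees(np.arctan2(R[1,1],R[0,1]));print("tool y yaw",yaw,"down",R[:,0])
if len(sys.argv)>1:
    T=np.array([float(a) for a in sys.argv[1:4]]); d=R.T@(T-p)*1000
    turn=-(float(sys.argv[4])-yaw) if len(sys.argv)>4 else 0
    print("shift",d,"turn",turn,"rows",np.linalg.norm(d)/41.7,abs(turn)/7.16)
E
python3 mv.py .5225 -.154 .13 -5.5
```

```text
t 3.3167 pos [ 0.3993 -0.3547  0.1719] F [ 1.4591 -1.783  -0.1994] open 0.08535692401116568
tool y yaw -14.025991977306214 down [ 0.0007 -0.0006 -1.    ]
shift [  41.8735   70.899  -224.5711] turn -8.525991977306214 rows 5.735989912183127 1.190781002417069
```

Call:
servo_tool(motion=[[7,12,-36,-5],[14,24,-73,-8.5],[21,36,-110,-8.5],[28,46,-145,-8.5],[35,56,-178,-8.5],[40,60,-200,-8.5],[40,62,-205,-8.5],[40,62,-205,-8.5]])

```text
t: 3.98
tool_pos: [0.5102, -0.1713, 0.1317]
ee_rot: [0.524, 0.475, -0.524, 0.474]
contact_force: [-0.2, -0.4, -0.2]
opening: 0.0853
```

```bash
python3 mv.py .5225 -.154 .014 -5.5
```

```text
t 3.9833 pos [ 0.5102 -0.1713  0.1317] F [-0.2154 -0.4217 -0.2247] open 0.08533574091599075
tool y yaw -5.679993418027931 down [-0.      0.0007 -1.    ]
shift [117.7255  10.5064 -18.3257] turn -0.179993418027931 rows 2.8682400322468014 0.025138745534627235
```

Call:
servo_tool(motion=[[0,10.5,-18,0],[30,10.5,-18,0],[60,10.5,-18,0],[90,10.5,-18,0],[110,10.5,-18,0],[118,10.5,-18,0],[118,10.5,-18,0],[118,10.5,-18,0]])

```text
t: 4.65
tool_pos: [0.5219, -0.1572, 0.0145]
ee_rot: [-0.525, -0.473, 0.525, -0.474]
contact_force: [0.4, 0.9, 0.5]
opening: 0.0852
```

Call:
servo_tool(motion=[[0,0,0,0],[0,0,0,0],[0,0,0,0],[0,0,0,0],[0,0,0,0],[0,0,0,0],[0,0,0,0],[0,0,0,0]], claw=1, newtons=60)

```text
t: 5.32
tool_pos: [0.5221, -0.1564, 0.0145]
ee_rot: [0.525, 0.474, -0.525, 0.474]
contact_force: [-2.0, -0.1, 9.8]
opening: 0.025
```

```bash
python3 mv.py .5225 -.154 .014 0; python3 - <<'E'
from h import *
f=grab_frame("side");cv2.imwrite("pics/s1.png",cv2.resize(f["img"][:,:,::-1],(800,600)))
E
```

```text
t 5.3167 pos [ 0.5221 -0.1564  0.0145] F [-1.9937 -0.1486  9.7556] open 0.024988457285002652
tool y yaw -5.853336877837322 down [ 0.0008 -0.0004 -1.    ]
shift [ 0.5161  0.1444 -2.4227] turn -5.853336877837322 rows 0.05950330813596297 0.8175051505359388
```

View pics/s1.png

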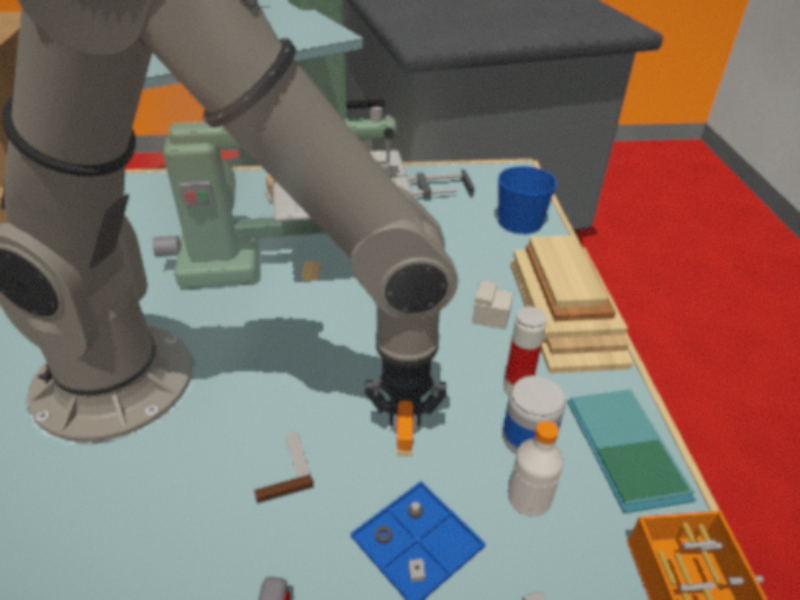

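Call:
servo_tool(motion=[[-15,0,0,0],[-35,-4,0,-2],[-45,-10,0,-4],[-45,-16,0,-5.8],[-45,-18,-15,-5.8],[-45,-18,-30,-5.8],[-45,-18,-30,-5.8],[-45,-18,-30,-5.8]])

```text
t: 6.03
tool_pos: [0.507, -0.124, 0.059]
ee_rot: [0.5, 0.5, -0.5, 0.5]
contact_force: [0.9, -0.4, -1.9]
opening: 0.025
```

```bash
python3 mv.py .505 .103 .0595 0; python3 - <<'E'
from h import *
f=grab_frame("side");cv2.imwrite("pics/s2.png",cv2.resize(f["img"][:,:,::-1],(800,600)))
m=masks_of("side","hook_grip")
for a in m[:2]:
    P=cloud(f,a["pixels"]);print(a["score"],len(P),P.min(0),P.max(0))
    sh=P[(P[:,1]>0)&(P[:,1]<.1)];
    if len(sh)>5: print(np.polyfit(sh[:,1],sh[:,0],1),np.polyfit(sh[:,1],sh[:,2],1))
E
```

```text
t 6.0333 pos [ 0.507 -0.124  0.059] F [ 0.914  -0.3664 -1.9421] open 0.02502742389883857
tool y yaw 0.021193451870745027 down [ 0.0001  0.0001 -1.    ]
shift [  -0.4831   -1.8919 -226.9545] turn 0.021193451870745027 rows 5.442756080745789 0.002959979311556568
0.86 376 [ 0.45511751 -0.17720257 -0.00149855] [0.51919167 0.15048194 0.13487323]
```

View pics/s2.png

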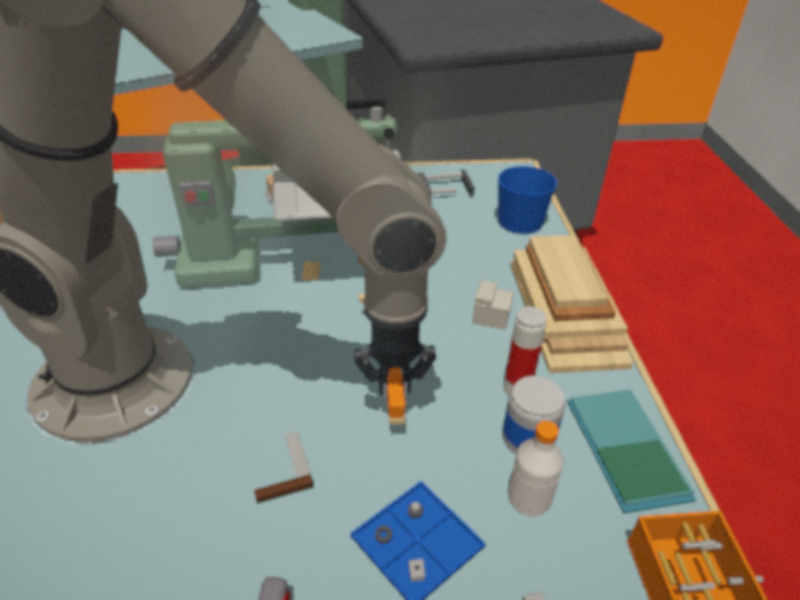

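```bash
python3 - <<'E'
from h import *
np.set_printoptions(precision=4,suppress=True)
f=grab_frame("top");cv2.imwrite("pics/t2.png",cv2.resize(f["img"][100:300,100:350,::-1],(800,640))[:600])
P=cloud(f);q=P[(P[:,2]>.02)&(P[:,2]<.075)&(P[:,1]>-.04)&(P[:,1]<.2)&(P[:,0]>.42)&(P[:,0]<.54)]
print(len(q),q.min(0),q.max(0))
for y in np.arange(-.04,.18,.02):
    w=q[abs(q[:,1]-y)<.01]
    if len(w):print(round(y,3),w[:,0].min(),w[:,0].max(),np.median(w[:,2]))
E
```

```text
367 [ 0.4535 -0.0377  0.0407] [0.5116 0.1579 0.0619]
-0.04 0.49791090898320184 0.5105637840934047 0.05649765091761241
-0.02 0.4981131704620909 0.5108259805865857 0.056378177996085035
0.0 0.49816256384179464 0.5110887667204516 0.05676070262667692
0.02 0.49827896547374934 0.5116477347505943 0.056248859608239075
0.04 0.4986739284610637 0.5114403652216016 0.056151002368548114
0.06 0.49868822237991417 0.5114358510848666 0.05634011843496477
0.08 0.49882319098168726 0.5115194460286749 0.056310568641006475
0.1 0.4990771751243288 0.5086553160386221 0.056261199622724994
0.12 0.4989610377319123 0.5089487846633245 0.05666560160811001
0.14 0.45354191262403853 0.5092145214234418 0.05556536804033302
0.16 0.4686702545235005 0.509328845011054 0.05556777191966013
```

View pics/t2.png

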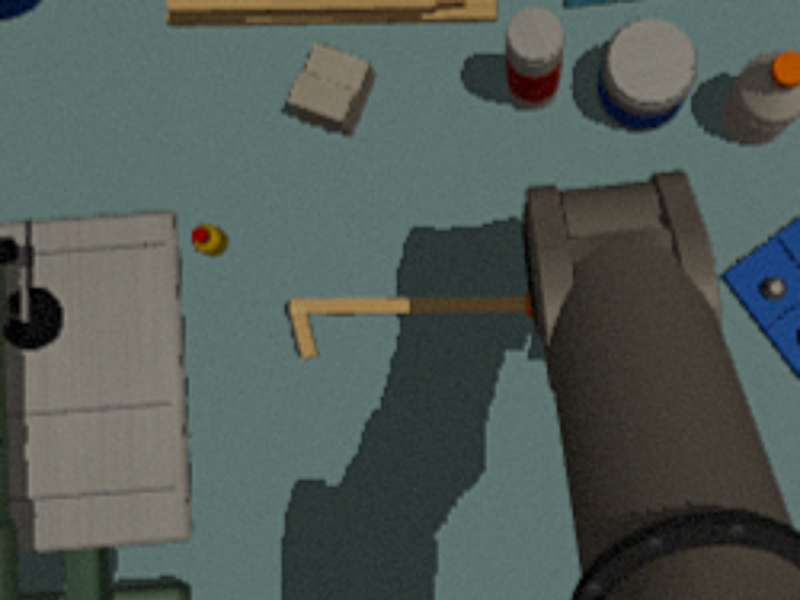

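Call:
servo_tool(motion=[[0,0,-20,0],[0,0,-50,0],[0,0,-80,0],[0,0,-110,0],[0,0,-140,0],[0,0,-170,0],[0,0,-200,0],[0,0,-215,0]])

```text
t: 6.85
tool_pos: [0.5071, 0.0937, 0.059]
ee_rot: [0.5, 0.5, -0.499, 0.5]
contact_force: [-0.0, -0.7, -0.9]
opening: 0.0247
```

Call:
servo_tool(motion=[[0,0,-10,0],[0,0,-12,0],[0,0,-12,0],[0,0,-12,0]])

```text
t: 7.18
tool_pos: [0.5072, 0.1009, 0.0587]
ee_rot: [-0.5, -0.499, 0.501, -0.499]
contact_force: [0.2, 0.8, -0.6]
opening: 0.0253
```

```bash
python3 mv.py .507 .103 .016 0; python3 - <<'E'
from h import *
f=grab_frame("side");cv2.imwrite("pics/s3.png",cv2.resize(f["img"][100:250,150:350,::-1],(800,600)))
E
```

```text
t 7.1833 pos [0.5072 0.1009 0.0587] F [ 0.1897  0.8471 -0.6338] open 0.025297004406451332
tool y yaw -0.15049769114366238 down [-0.0003 -0.0006 -1.    ]
shift [42.7073 -0.1999 -2.1579] turn -0.15049769114366238 rows 1.025474086279911 0.021019230606656756
```

View pics/s3.png

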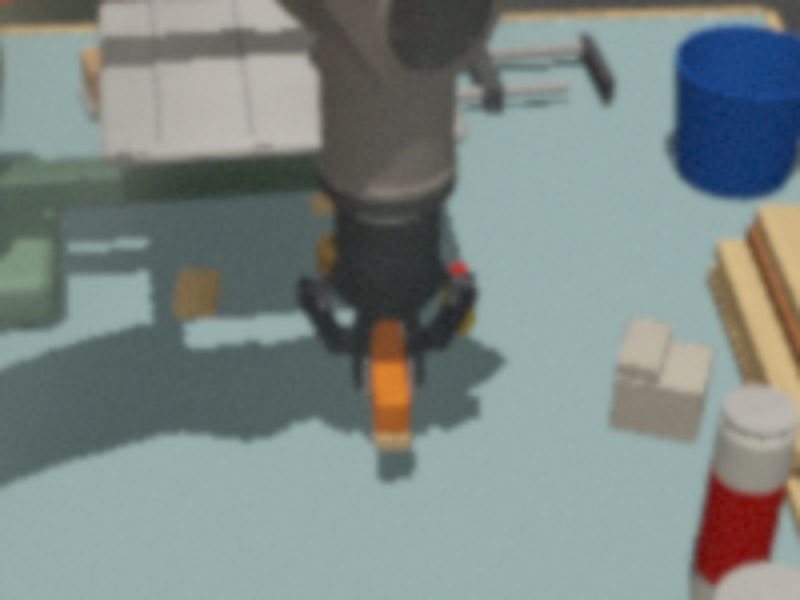

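Call:
servo_tool(motion=[[0,0,-3,0],[10,0,-3,0],[20,0,-3,0],[30,0,-3,0],[38,0,-3,0],[42.5,0,-3,0],[42.5,0,-3,0],[42.5,0,-3,0]])

```text
t: 7.9
tool_pos: [0.5069, 0.1055, 0.0157]
ee_rot: [-0.5, -0.5, 0.5, -0.5]
contact_force: [0.9, -0.5, -1.0]
opening: 0.0249
```

```bash
python3 mv.py .507 .091 .016 0; python3 - <<'E'
from h import *
f=grab_frame("side");cv2.imwrite("pics/s4.png",cv2.resize(f["img"][100:250,150:350,::-1],(800,600)))
E
```

```text
t 7.9 pos [0.5069 0.1055 0.0157] F [ 0.8943 -0.4742 -1.0276] open 0.024870654399294752
tool y yaw -0.04852256573290696 down [-0.0009 -0.0001 -1.    ]
shift [-0.2693  0.1534 14.4568] turn -0.04852256573290696 rows 0.34676611918267874 0.006776894655433933
```

View pics/s4.png

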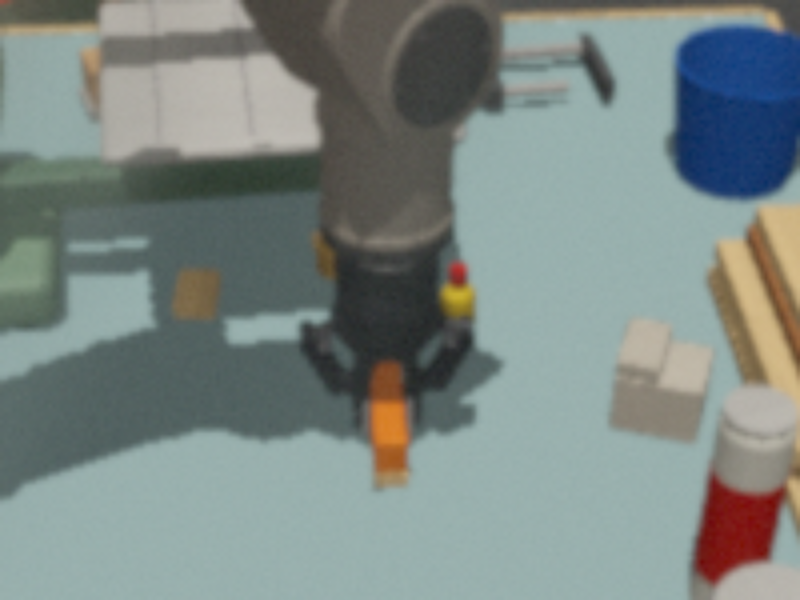

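Call:
servo_tool(motion=[[0,0,4,0],[0,0,9,0],[0,0,13,0],[0,0,17,0],[0,0,22,0],[0,0,28,0],[0,0,35,0],[0,0,42,0]])

```text
t: 8.62
tool_pos: [0.5071, 0.0626, 0.0164]
ee_rot: [-0.5, -0.5, 0.5, -0.5]
contact_force: [0.7, 1.1, -1.3]
opening: 0.0253
```

```bash
python3 mv.py .507 -.167 .016 0; python3 - <<'E'
from h import *
f=grab_frame("side");cv2.imwrite("pics/s5.png",cv2.resize(f["img"][100:250,150:350,::-1],(800,600)))
E
```

```text
t 8.6167 pos [0.5071 0.0626 0.0164] F [ 0.6586  1.0986 -1.2696] open 0.02527867712942789
tool y yaw -0.06601565649356494 down [-0. -0. -1.]
shift [  0.3657   0.1963 229.5958] turn -0.06601565649356494 rows 5.50590432254955 0.009220063756084489
```

View pics/s5.png

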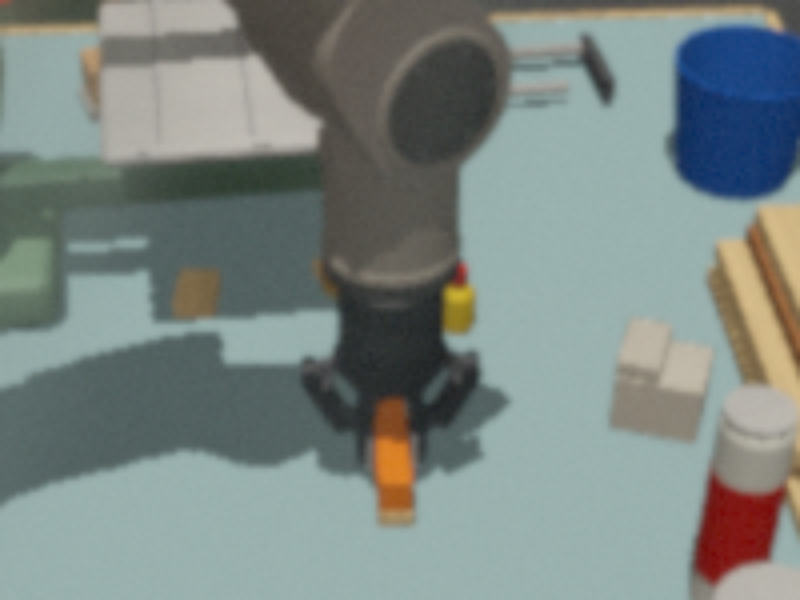

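Call:
servo_tool(motion=[[0,0,9,0],[0,0,19,0],[0,0,29,0],[0,0,39,0],[0,0,49,0],[0,0,59,0],[0,0,69,0],[0,0,78,0]])

```text
t: 9.33
tool_pos: [0.507, -0.0158, 0.0164]
ee_rot: [-0.5, -0.5, 0.5, -0.5]
contact_force: [1.2, 1.4, -1.5]
opening: 0.0248
```

Call:
servo_tool(motion=[[0,0,9,0],[0,0,19,0],[0,0,29,0],[0,0,39,0],[0,0,49,0],[0,0,59,0],[0,0,69,0],[0,0,78,0]])

```text
t: 10.0
tool_pos: [0.5069, -0.0938, 0.0163]
ee_rot: [-0.5, -0.5, 0.5, -0.5]
contact_force: [0.6, 0.9, -1.6]
opening: 0.0252
```

Call:
servo_tool(motion=[[0,0,9,0],[0,0,19,0],[0,0,29,0],[0,0,39,0],[0,0,49,0],[0,0,58,0],[0,0,66,0],[0,0,72,0]])

```text
t: 10.67
tool_pos: [0.5068, -0.1657, 0.0163]
ee_rot: [-0.5, -0.5, 0.5, -0.5]
contact_force: [-0.2, 0.8, -1.6]
opening: 0.0253
```

```bash
cat > look.py <<'E'
import sys
from h import *
np.set_printoptions(precision=4,suppress=True)
n=sys.argv[1]
for c in("side","top"):
    f=grab_frame(c);cv2.imwrite(f"pics/{n}_{c}.png",cv2.resize(f["img"][:,:,::-1],(800,600)))
    r=place_of(c,"nut_center")
    for a in r[:2]: print(c,round(a["score"],2),np.array(a["at"])*[800,600],pt(f,a["at"],.015))
    m=masks_of(c,"nut_center")
    for a in m[:2]:
        P=cloud(f,a["pixels"]);print(c,"mask",round(a["score"],2),len(P),np.percentile(P,4,0),np.percentile(P,96,0))
E
python3 mv.py .507 -.167 .016 0;python3 look.py a
```

```text
t 10.6667 pos [ 0.5068 -0.1657  0.0163] F [-0.2299  0.8339 -1.5646] open 0.025327482360182178
tool y yaw -0.09750237973756058 down [-0.0001 -0.     -1.    ]
shift [0.3074 0.2368 1.2716] turn -0.09750237973756058 rows 0.031883049703601556 0.013617650801335276
side mask 0.34 1467 [ 0.6706 -0.3349  0.015 ] [ 0.7256 -0.2928  0.1709]
top 0.68 [603.44 394.56] [ 0.324  -0.4485  0.015 ]
top 0.59 [335.44 316.74] [0.484  0.0891 0.015 ]
```

View pics/a_side.png

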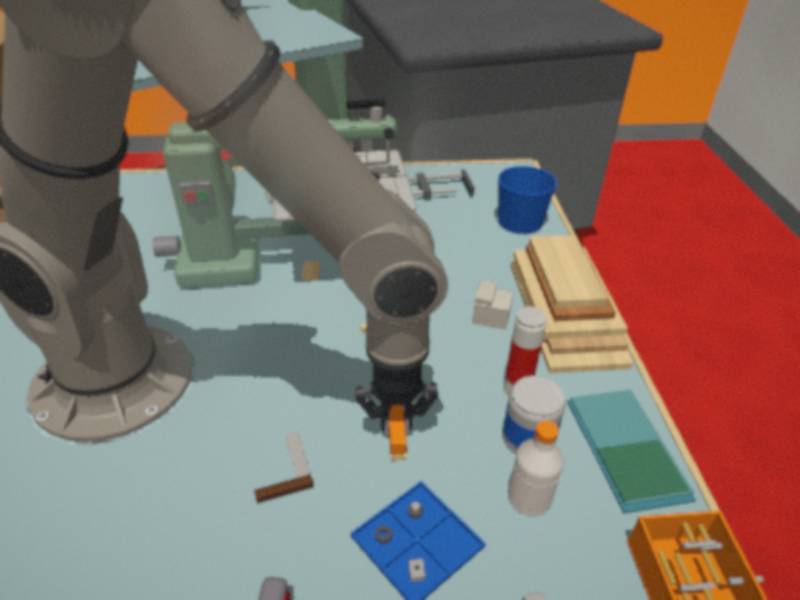

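View pics/a_top.png

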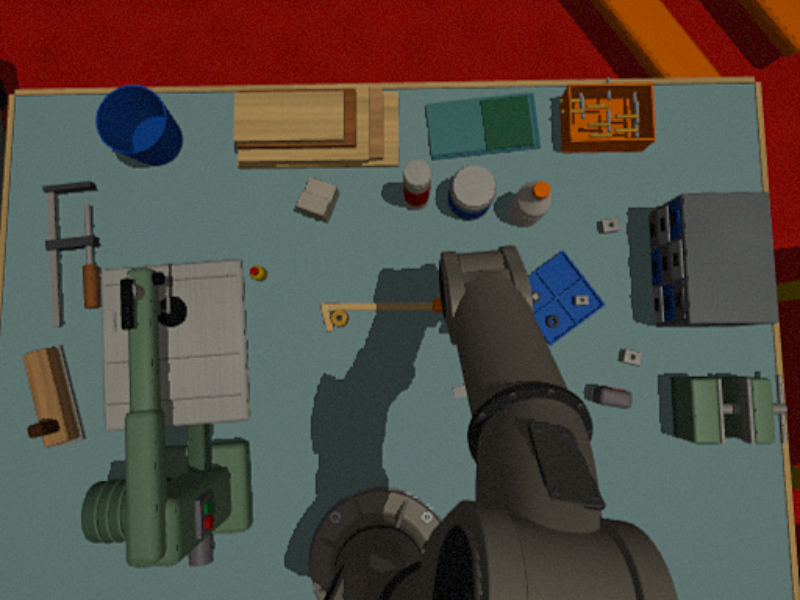

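Call:
servo_tool(motion=[[0,0,-5,0],[0,0,-11,0],[0,0,-11,0],[-10,0,-11,0],[-30,0,-11,0],[-50,0,-11,0],[-50,0,-11,0],[-50,0,-11,0]])

```text
t: 11.63
tool_pos: [0.5076, -0.1539, 0.0678]
ee_rot: [0.501, 0.499, -0.5, 0.501]
contact_force: [-0.3, -0.3, -2.1]
opening: 0.0255
```

Call:
servo_tool(motion=[[0,15,5,0],[0,35,20,0],[0,55,40,0],[0,73,58,0],[0,73,60,0],[15,73,60,0],[35,73,60,0],[45,73,60,0]])

```text
t: 12.3
tool_pos: [0.5785, -0.2135, 0.0189]
ee_rot: [-0.5, -0.501, 0.501, -0.499]
contact_force: [-0.2, 0.1, -0.7]
opening: 0.025
```

```bash
python3 mv.py .58 -.215 .0150 0;python3 look.py b
```

```text
t 12.3 pos [ 0.5785 -0.2135  0.0189] F [-0.2093  0.1224 -0.7191] open 0.02497756753427008
tool y yaw -0.0661775619384546 down [-0.0026  0.0009 -1.    ]
shift [3.8609 1.5556 1.5342] turn -0.0661775619384546 rows 0.10638491582068323 0.009242676248387514
side 0.6 [375.44 332.16] [0.4865 0.0827 0.015 ]
side mask 0.49 121 [0.4642 0.0659 0.006 ] [0.4946 0.0895 0.0327]
top 0.57 [262.96 273.6 ] [0.5745 0.2399 0.015 ]
top 0.55 [341.12 320.34] [0.4765 0.0775 0.015 ]
top mask 0.51 101 [0.4635 0.0645 0.0051] [0.4917 0.0928 0.0335]
```

View pics/b_top.png

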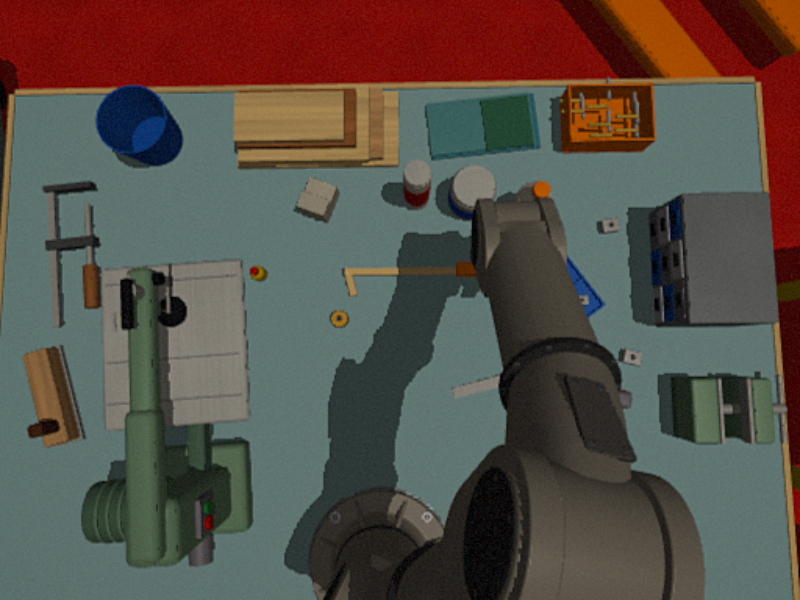

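Call:
servo_tool(motion=[[2,0,0,0],[3,0,0,0],[3,0,0,0]])

```text
t: 12.85
tool_pos: [0.5799, -0.2138, 0.0185]
ee_rot: [0.5, 0.5, -0.5, 0.5]
contact_force: [0.3, 0.7, -2.0]
opening: 0.0254
```

Call:
servo_tool(motion=[[0,0,0,0],[0,0,0,0],[0,0,0,0],[0,0,0,0],[0,0,0,0],[0,0,0,0]], claw=0)

```text
t: 13.35
tool_pos: [0.5798, -0.2137, 0.0183]
ee_rot: [0.5, 0.5, -0.5, 0.5]
contact_force: [0.3, -0.4, 0.6]
opening: 0.0851
```

```bash
python3 mv.py .478 .0795 .12 0
```

```text
t 13.35 pos [ 0.5798 -0.2137  0.0183] F [ 0.3033 -0.4343  0.6349] open 0.08512913049113043
tool y yaw -0.0618406827544491 down [ 0.      0.0001 -1.    ]
shift [-101.6383 -102.135  -293.0732] turn -0.0618406827544491 rows 7.831629367957495 0.008636966865146522
```

Call:
servo_tool(motion=[[-30,0,0,0],[-65,0,0,0],[-90,-8,-20,0],[-100,-22,-56,0],[-100,-36,-93,0],[-100,-49,-130,0],[-100,-62,-168,0],[-100,-75,-206,0]])

```text
t: 14.02
tool_pos: [0.5041, -0.0062, 0.1186]
ee_rot: [0.5, 0.499, -0.5, 0.5]
contact_force: [1.6, 1.6, -0.2]
opening: 0.0855
```

Call:
servo_tool(motion=[[0,-12,-36,0],[0,-22,-66,0],[0,-27,-84,0],[0,-27,-87,0],[0,-27,-87,0]])

```text
t: 14.43
tool_pos: [0.478, 0.0806, 0.1186]
ee_rot: [0.5, 0.5, -0.499, 0.5]
contact_force: [1.1, -0.9, -0.3]
opening: 0.0854
```

```bash
python3 mv.py .478 .0795 .012 0; python3 look.py c
```

```text
t 14.4333 pos [0.478  0.0806 0.1186] F [ 1.1423 -0.8943 -0.3261] open 0.0853971543700716
tool y yaw 0.08276012263180423 down [ 0.0005  0.0002 -1.    ]
shift [106.5822  -0.0893   1.1535] turn 0.08276012263180423 rows 2.5560795899588697 0.011558676345224053
side 0.47 [375.76 335.16] [0.4866 0.0739 0.015 ]
side mask 0.68 150 [0.4637 0.0655 0.0007] [0.4956 0.1036 0.033 ]
side mask 0.38 1527 [ 0.6708 -0.3349  0.0105] [ 0.7271 -0.2911  0.171 ]
top 0.6 [265.76 273.12] [0.5754 0.2341 0.015 ]
```

View pics/c_side.png

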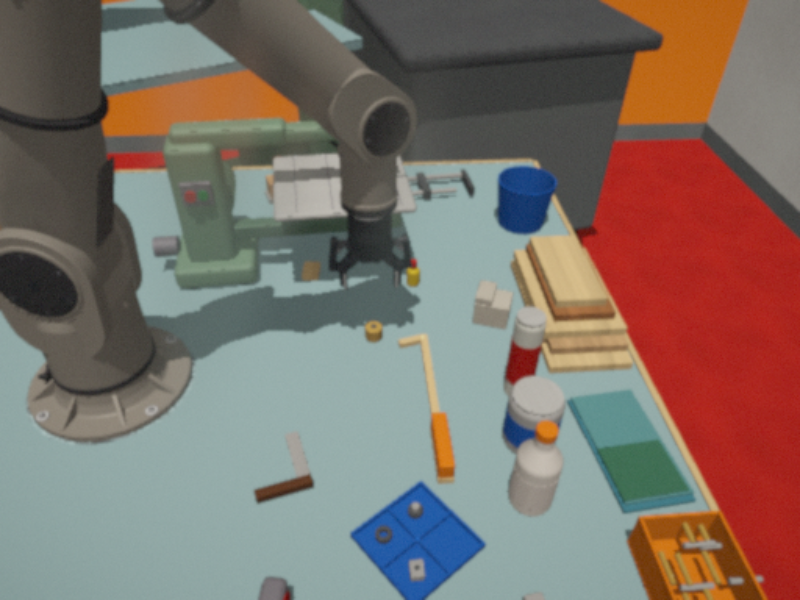

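```bash
python3 - <<'E'
from h import *
np.set_printoptions(precision=4,suppress=True)
f=grab_frame("side");P=cloud(f)
q=P[(P[:,2]>.006)&(P[:,2]<.02)&(P[:,1]>-.03)&(P[:,1]<.12)&(P[:,0]>.5)&(P[:,0]<.6)]
print(q.min(0),q.max(0)); 
for y in np.arange(0,.1,.008):
    w=q[abs(q[:,1]-y)<.004]
    if len(w):print(round(y,3),w[:,0].min(),w[:,0].max())
n=P[(P[:,2]>.012)&(P[:,2]<.036)&(abs(P[:,1]-.08)<.03)&(P[:,0]>.44)&(P[:,0]<.5)]
print(n.min(0),n.max(0)); t=n[n[:,2]>.027]; print(t.min(0),t.max(0))
hd=P[(P[:,2]>.035)&(P[:,2]<.055)&(P[:,1]>-.29)&(P[:,1]<-.12)&(P[:,0]>.53)&(P[:,0]<.64)];print(hd.min(0),hd.max(0))
E
```

```text
[ 0.5296 -0.03    0.0069] [0.5859 0.0744 0.0178]
0.0 0.5725002005498742 0.5844345096266375
0.008 0.5732650645483585 0.5855052873813574
0.016 0.5714771358590088 0.5835013337657067
0.024 0.5721457460701542 0.5845579311919012
0.032 0.5726387817786608 0.5856709786636793
0.04 0.5736540301036809 0.583505261923762
0.048 0.5321700019259223 0.58435753445194
0.056 0.5295806501310212 0.5848863170600923
0.064 0.5303296089568172 0.5859186305246891
0.072 0.5493631420956349 0.5836632846947729
[0.464  0.0635 0.0122] [0.4981 0.0956 0.0355]
[0.4642 0.0641 0.0275] [0.4981 0.0956 0.0355]
[ 0.564  -0.2672  0.0352] [ 0.5906 -0.1561  0.0514]
```

Call:
servo_tool(motion=[[0,1,0.5,0],[0,1,0.5,0],[20,1,0.5,0],[45,1,0.5,0],[70,1,0.5,0],[90,1,0.5,0],[105,1,0.5,0],[110,1,0.5,0]], claw=0.35, newtons=40)

```text
t: 15.45
tool_pos: [0.478, 0.0787, 0.0063]
ee_rot: [-0.499, -0.5, 0.501, -0.499]
contact_force: [-0.7, 0.0, 0.1]
opening: 0.0554
```

Call:
servo_tool(motion=[[0,0,0,0],[0,0,0,0]])

```text
t: 15.62
tool_pos: [0.4794, 0.079, 0.0088]
ee_rot: [0.5, 0.5, -0.5, 0.5]
contact_force: [1.2, -0.7, 0.4]
opening: 0.0554
```

```bash
python3 mv.py .480 .080 .008 0; python3 - <<'E'
from h import *
f=grab_frame("side");cv2.imwrite("pics/s6.png",cv2.resize(f["img"][150:270,170:330,::-1],(800,600)))
E
```

```text
t 15.6167 pos [0.4794 0.079  0.0088] F [ 1.1597 -0.7046  0.3875] open 0.05542510358429722
tool y yaw -0.06071951310849126 down [ 0.0001  0.0001 -1.    ]
shift [ 0.7893  0.6354 -0.9728] turn -0.06071951310849126 rows 0.03368489953016937 0.008480378925766936
```

View pics/s6.png

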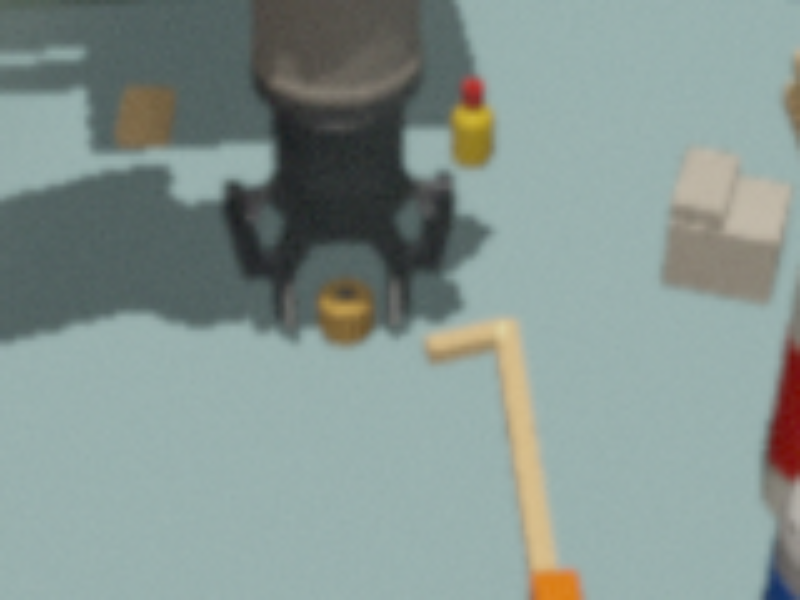

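Call:
servo_tool(motion=[[0,0,0,0],[0,0,0,0],[0,0,0,0],[0,0,0,0],[0,0,0,0],[0,0,0,0]], claw=1)

```text
t: 16.17
tool_pos: [0.4798, 0.0789, 0.0095]
ee_rot: [0.501, 0.499, -0.5, 0.5]
contact_force: [-3.3, -0.6, 12.7]
opening: 0.0323
```

Call:
servo_tool(motion=[[-10,0,0,0],[-30,0,0,0],[-60,0,0,0],[-90,0,0,0],[-90,0,0,0],[-90,0,0,0]])

```text
t: 16.67
tool_pos: [0.4803, 0.0788, 0.1005]
ee_rot: [0.501, 0.499, -0.499, 0.501]
contact_force: [0.3, -0.7, -1.2]
opening: 0.0319
```

```bash
python3 - <<'E'
from h import *
np.set_printoptions(precision=4,suppress=True)
f=grab_frame("side");cv2.imwrite("pics/s7.png",cv2.resize(f["img"][110:250,170:357,::-1],(800,600)))
# tray fit from blue
for c in("side","top"):
    f=grab_frame(c);hsv=cv2.cvtColor(f["img"],cv2.COLOR_RGB2HSV);m=cv2.inRange(hsv,(100,150,60),(125,255,255))>0
    P=cloud(f,m);P=P[(abs(P[:,0]-.52)<.13)&(abs(P[:,1]+.366)<.13)&(P[:,2]<.03)]
    print(c,len(P),cv2.minAreaRect((P[:,:2]*1000).astype(np.float32)))
E
python3 mv.py .5735 -.369 .11 0
```

```text
side 3114 ((522.1359252929688, -361.81939697265625), (141.406982421875, 139.78916931152344), 35.908077239990234)
top 1709 ((521.916015625, -362.6361389160156), (140.5939178466797, 141.09539794921875), 35.65737533569336)
t 16.8167 pos [0.4786 0.0787 0.0979] F [-0.8665 -0.1753 -0.5324] open 0.0323214815297117
tool y yaw -0.06936470229126003 down [-0.0009 -0.0002 -1.    ]
shift [-12.138   95.4396 447.5502] turn -0.06936470229126003 rows 10.977797826196229 0.009687807582578216
```

View pics/s7.png

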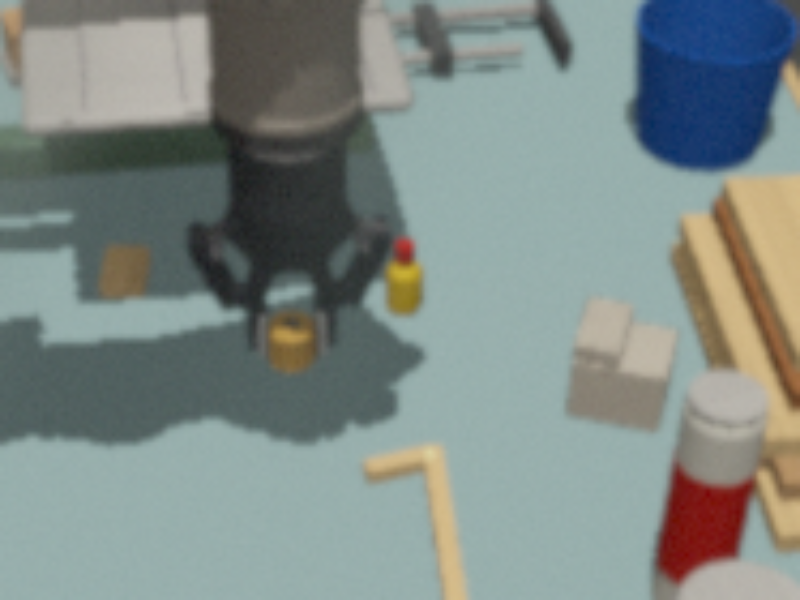

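Call:
servo_tool(motion=[[0,4,20,0],[0,10,52,0],[0,17,86,0],[0,24,120,0],[0,31,154,0],[0,38,188,0],[0,45,222,0],[0,52,256,0]])

```text
t: 17.48
tool_pos: [0.5302, -0.1786, 0.0971]
ee_rot: [-0.5, -0.5, 0.501, -0.499]
contact_force: [0.2, 0.5, -1.3]
opening: 0.0323
```

Call:
servo_tool(motion=[[0,7,34,0],[0,14,68,0],[0,21,102,0],[0,28,136,0],[0,34,166,0],[0,38,184,0],[0,39,191,0],[0,39,191,0]])

```text
t: 18.15
tool_pos: [0.5687, -0.3696, 0.0965]
ee_rot: [-0.501, -0.5, 0.501, -0.498]
contact_force: [-0.5, 0.4, -1.7]
opening: 0.0324
```

```bash
python3 mv.py .570 -.3695 .015 0; python3 - <<'E'
from h import *
np.set_printoptions(precision=4,suppress=True)
for c in("side","top"):
    f=grab_frame(c)
    cv2.imwrite(f"pics/d_{c}.png",cv2.resize(f["img"][180:384,180:452,::-1],(800,600)))
    for r in place_of(c,"pocket")[:2]:print(c,r["score"],pt(f,r["at"],.004))
    if c=="side":
        P=cloud(f);n=P[(P[:,2]>.06)&(P[:,2]<.13)&(abs(P[:,0]-.57)<.04)&(abs(P[:,1]+.37)<.05)];
        hsv=0
        for a in masks_of(c,"nut_center")[:1]:
            Q=cloud(f,a["pixels"]);print(a["score"],np.percentile(Q,4,0),np.percentile(Q,96,0))
E
```

```text
t 18.15 pos [ 0.5687 -0.3696  0.0965] F [-0.4855  0.3836 -1.7177] open 0.032414195106954716
tool y yaw -0.18283789408636383 down [-0.002   0.0009 -1.    ]
shift [81.5279  1.4626 -0.0011] turn -0.18283789408636383 rows 1.955418958720818 0.025536018727145785
side 0.69 [ 0.5761 -0.3614  0.004 ]
0.7 [ 0.5535 -0.3819  0.0922] [ 0.5827 -0.3516  0.1209]
top 0.77 [ 0.5796 -0.3701  0.004 ]
```

View pics/d_side.png

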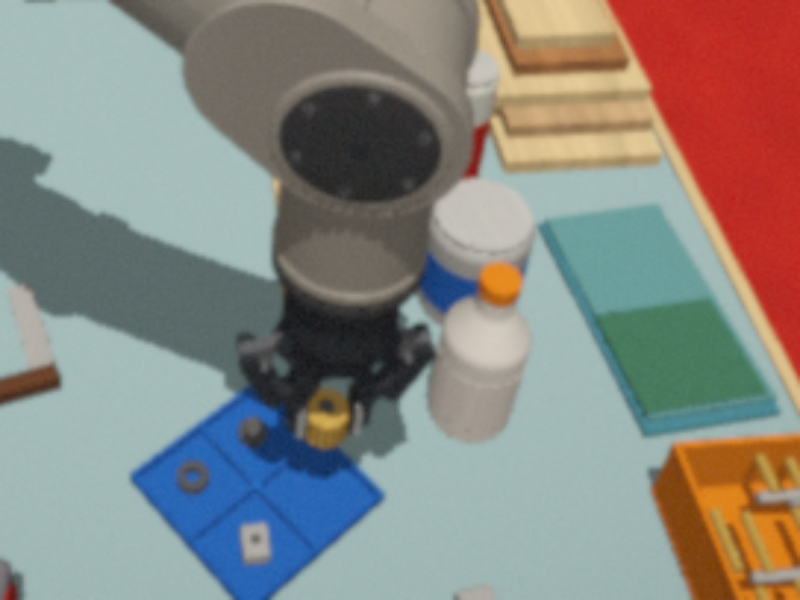

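Call:
servo_tool(motion=[[20,1.5,1,0],[45,1.5,1,0],[62,1.5,1,0],[72,1.5,1,0],[78,1.5,1,0],[80,1.5,1,0],[80,1.5,1,0],[80,1.5,1,0]])

```text
t: 19.07
tool_pos: [0.5717, -0.3693, 0.0194]
ee_rot: [0.5, 0.499, -0.5, 0.5]
contact_force: [0.2, -0.7, -1.9]
opening: 0.0322
```

```bash
python3 mv.py .570 -.3695 .0135 0; python3 - <<'E'
from h import *
np.set_printoptions(precision=4,suppress=True)
for c in("side",):
    f=grab_frame(c)
    cv2.imwrite(f"pics/e_{c}.png",cv2.resize(f["img"][280:384,200:338,::-1],(800,600)))
    for a in masks_of(c,"nut_center")[:1]:
            Q=cloud(f,a["pixels"]);print(a["score"],np.percentile(Q,4,0),np.percentile(Q,96,0))
E
```

```text
t 19.0667 pos [ 0.5717 -0.3693  0.0194] F [ 0.217  -0.6718 -1.8607] open 0.032241139906402067
tool y yaw -0.05761816787656322 down [ 0.0011 -0.0006 -1.    ]
shift [ 5.8494 -1.7302  0.195 ] turn -0.05761816787656322 rows 0.1463559320793959 0.008047230150357992
0.73 [ 0.5589 -0.3818  0.0194] [ 0.5829 -0.3566  0.0429]
```

View pics/e_side.png

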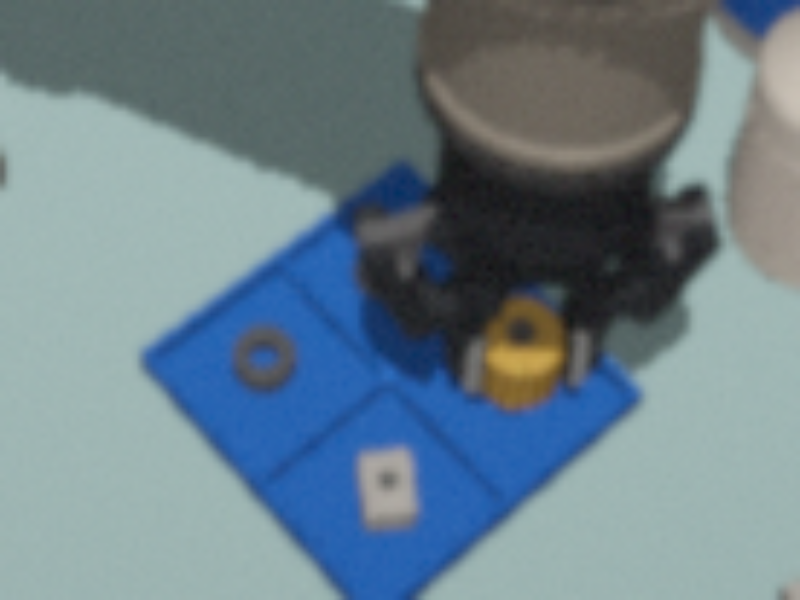

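Call:
servo_tool(motion=[[2,0,0,0],[4,0,0,0],[5,0,0,0],[5.5,0,0,0],[5.5,0,0,0]])

```text
t: 19.58
tool_pos: [0.5712, -0.3693, 0.0136]
ee_rot: [-0.5, -0.5, 0.5, -0.5]
contact_force: [-3.6, 1.7, 10.9]
opening: 0.0325
```

```bash
python3 mv.py .570 -.3695 .0135 0; python3 - <<'E'
from h import *
np.set_printoptions(precision=4,suppress=True)
f=grab_frame("side")
for a in masks_of("side","nut_center")[:1]:
            Q=cloud(f,a["pixels"]);print(a["score"],np.percentile(Q,4,0),np.percentile(Q,96,0))
E
```

```text
t 19.5833 pos [ 0.5712 -0.3693  0.0136] F [-3.6223  1.6957 10.8924] open 0.03248406605114571
tool y yaw -0.07137027864617362 down [ 0.0001 -0.0003 -1.    ]
shift [ 0.1376 -1.2142  0.2098] turn -0.07137027864617362 rows 0.02973380737806649 0.009967916012035422
0.52 [ 0.5583 -0.3817  0.0119] [ 0.5846 -0.3544  0.0372]
```

Nut is on the floor (about 11 N). Release partly, then withdraw upward.

Call:
servo_tool(motion=[[0,0,0,0],[-0.5,0,0,0],[-0.5,0,0,0],[-0.5,0,0,0],[-0.5,0,0,0]], claw=0.4)

```text
t: 20.1
tool_pos: [0.5711, -0.3692, 0.0132]
ee_rot: [0.5, 0.5, -0.5, 0.5]
contact_force: [0.0, -0.1, -0.6]
opening: 0.0512
```

Call:
servo_tool(motion=[[-5,0,0,0],[-15,0,0,0],[-30,0,0,0],[-60,0,0,0],[-95,0,0,0],[-130,0,0,0],[-160,0,0,0],[-170,0,0,0]])

```text
t: 20.77
tool_pos: [0.573, -0.37, 0.1904]
ee_rot: [0.501, 0.497, -0.5, 0.502]
contact_force: [0.5, -0.2, 0.5]
opening: 0.0511
```

Call:
servo_tool(motion=[[0,-25,-15,0],[0,-60,-35,0],[0,-80,-70,0],[0,-100,-100,0],[0,-110,-130,0],[0,-110,-150,0],[0,-110,-150,0],[0,-110,-150,0]])

```text
t: 21.43
tool_pos: [0.4617, -0.2184, 0.1847]
ee_rot: [0.5, 0.499, -0.5, 0.501]
contact_force: [1.0, -0.2, -0.2]
opening: 0.0511
```

```bash
python3 mv.py; python3 look.py g
```

```text
t 21.4333 pos [ 0.4617 -0.2184  0.1847] F [ 1.0457 -0.1591 -0.2368] open 0.051147915199881565
tool y yaw 0.04474897840035894 down [ 0.0016 -0.0012 -1.    ]
side 0.64 [453.6  533.88] [ 0.5759 -0.3605  0.015 ]
side mask 0.77 250 [ 0.5546 -0.3814  0.0111] [ 0.5843 -0.353   0.037 ]
side mask 0.45 117 [0.5628 0.2352 0.0092] [0.5892 0.2532 0.0646]
top mask 0.48 148 [ 0.3262 -0.2253  0.002 ] [ 0.3512 -0.1558  0.0104]
```

View pics/g_side.png

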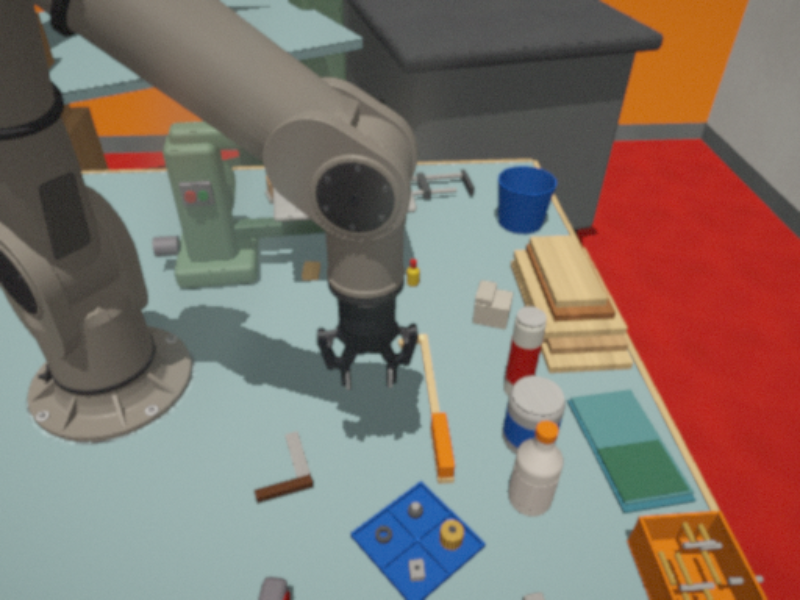

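View pics/g_top.png

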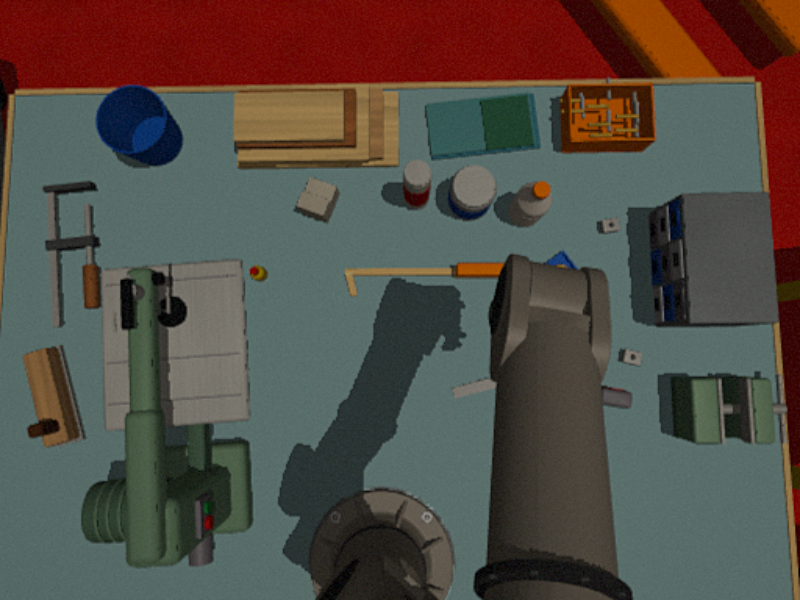

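The side picture shows the nut upright in the tray's free pocket at (452,534). The hook lies flat from (422,338) to (445,478), clear of the saw table, and the oiler at (413,272) is still standing. The robot is touching nothing.

```bash
python3 -c "
from station import *
print(job_done())"
```

```text
the job is handed in; nothing more can be done
None
```

The job is done and handed in at about 22 s of the 64 s allowed. I carried the hook over the nut, lowered it behind, and drew the nut out to about y = 0.08 m on the open bench. I then laid the hook flat, clear of the saw's table, and stood the nut upright in the empty tray pocket.

- **Nut:** the last side view puts it upright at about (0.570, -0.368), within about 3 mm of the pocket centre I fitted from the tray outline, (0.5695, -0.370). The network's own pocket estimates lay 5–10 mm further from the robot in x, and I went with the tray fit.
- **Other objects:** the clamp block, collar and bolt are in their pockets. By eye, the oiler, offcut and the rest of the scene look unmoved. I did not re-measure them.
- **Forces:** the highest tool force reported was about 13 N, when closing on the nut.
- **Could not confirm:** in the last top view the arm hid most of the tray, so the nut's final position rests on the side camera alone. The hook dropped the last 3–4 mm when released and turned slightly, but it lies flat.

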